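Lock the blue mould case with the blade key

ROBOT

A 6-joint arm with a two-finger parallel gripper is mounted at the origin on the work surface. World frame = base frame: x ahead of the robot, y to its left, z up, the work surface at z = 0. Lengths are in m, angles in rad, forces in N, time in s.
With the tool pointing down it reaches from about 0.25 to 0.725 m from the base axis. Payload 9.7 kg.
Tool frame: the origin (TCP) lies midway between the tips of the shut fingers; the grasp point (between the pads) lies 19 mm behind it; z points along the fingers, y is the line along which they close (so a half turn about z gives the same grasp; the last joint's range is limited). The gripper opens to 85 mm and grips with 20 to 120 N. Pads are 22 mm wide; open, the fingers measure 114 mm over their backs; the gripper's body (76 mm by 85 mm) begins 54 mm behind the grasp point. The pads swing forward as they close: fully open they stand 13 mm farther back than shut.
Start: joints at [-1.127, 0.087, 0.176, 1.66, 0, 1.571], TCP at [0.236, -0.497, 0.197] pointing down, gripper open.
Joint ranges: [-3.13, 3.13], [-0.85, 1.81], [-1.15, 1.24], [-2.2, 2.28], [-1.44, 1.52], [-3.14, 3.14]. Speed limits (rad/s): [2.22, 2.22, 2.57, 3.14, 3.14, 3.14].

INTERFACE

Orientations are given as a unit quaternion [w, x, y, z].
In Python, from station import ctrl gives the robot as it stands.
- The arm moves only by the tool drive_tool, never from a script. Its argument "increments" is a list of rows, each a list of 6 numbers: the shift along the tool's x, y, z in cm, then the turn, a rotation vector about the tool's x, y, z in degrees. In form: [[x, y, z, ax, ay, az], ...]. A call has 1 to 5 rows; each row is the pose to reach, as a shift and turn from the pose commanded when the call began, along the tool's axes at that moment; what a row does not reach only later rows make up. A row lasts 1/10 s, in which the tool goes at most 50 mm and 8.59 degrees, less where a joint would pass 70% of its speed; a pose out of reach is approached as far as the arm can. A call with a gripper value outside its range is refused whole. "hand" is the closure in counts, from 0 (fully open) to 255 (shut), set as the call begins (left out, the last holds). The fingers move at their own pace and stop on an object; "newtons" is the grip in N (left out, the last holds). Time passes only in rows, so rows that repeat a pose let the fingers close. It gives the time, the measured TCP pose, the force, the opening and the grip force at its end, in the units of the state.
- ctrl.sense(): the state, without advancing time (a new reading comes with each control period).
- ctrl.snapshot(name): name is "side" or "top"; returns the picture (400x640x3 uint8, red, green, blue); there is no depth.
- ctrl.camera_model(name): a dict with "camera_matrix" (3x3 intrinsics, pixels), "k1" (the pictures are not rectified: a ray, as slopes to the right and down, at radius r is drawn at 1 + k1 r^2 times it, then the intrinsics apply), "extrinsics" (4x4, takes a point from camera to world coordinates). Camera axes: x right, y down, z forward; pixel columns grow to the right and rows downward; lengths in m; the calibration is good to about 2 mm. A picture is of the moment at which its call begins. camera_model takes no time and is no camera call.
- ctrl.hand_in(): hands the job in; it is judged then, once.
Trained networks look in the newest picture that a camera, given by its name, has taken for a name from the list of things; names that differ only in an ending like _2 or _b are one class to them, and where a whole thing is asked for, a point or a joint stands for the part that bears it (a point fixed in the world has none). Each returns a list of dicts, best first, with "p" (0 to 1); they miss things now and then, are a little off and sometimes report something else, mostly with a low value. They report only what shows in the picture. A call takes as long as a camera call. They do not tell look-alikes from the thing itself.
- ctrl.look_for(query, camera): "box" ([left, top, right, bottom] in pixels, round what is visible of it).
- ctrl.silhouettes(query, camera): "pixels" (400x640 bool, what is visible of it) and "box" ([left, top, right, bottom] in pixels, round what is visible of it).
- ctrl.spot_point(query, camera): "xy" ([column, row] in pixels: a listed point, or the origin of a listed thing).
The state is a dict: "time_s": time; "joints": joint angles; "joint_vel": joint speeds; "joint_efforts": joint torques, N m; "tool_pos": TCP position; "tool_rot": TCP orientation; "contact_force": force on the tool from outside, world axes, zero at the start; "ft_torque": the same for the moment, N m; "gripper_width": opening from 0.0 (shut) to 1.0 (fully open); "gripper_force": force on a finger pad.
Only numpy, scipy, OpenCV 4.12 (cv2) and the standard library are available. Lean on these libraries where they do the work, as an engineer would, in place of code of your own. Each camera call takes 0.05 s, during which the arm holds its last target. There are 200 camera calls.

TASK

Take the red-handled blade key from its stand, put its blade in the slot of the blue cap on the mould case and turn the cap clockwise to its locked stop, then lift the key out and put it back upright in its stand, fully home. Leave the orange cap as it is.

Things in the scene. Friction and masses are not known exactly. Their poses are not given: they have to be found in the camera images.
- key: Blade key, 90 g, upright in a fixed wood stand 32 mm high. Origin: middle of blade's lower edge (6 mm above table in the stand); z up, x along blade width. Steel blade 26 (x) x 5 x 26 mm high; collar 50 x 28 mm at z 26-31, rests on the stand; red handle 32 (x) x 18 mm at z 31-77: grip across the 18 mm at z 53-60. Stand's slot 34 x 9 mm, mouth flared to 42 x 17. Goes back as it stood or half-turned.
- blue_slot (a point): Mouth centre of the slot, on the axis of the blue cap (76 mm across, 18 tall), 68 mm above the table. x along the slot towards the white pointer, turns with the cap; z up. Slot 18 mm deep, 34 x 8 mm, mouth flared to 44 x 18: the blade reaches its floor, with 1.5 mm play each side (7 degrees of turn). Cap is in the middle of a fixed grey case with white lid, 130 x 130 x 50 mm.
- blue_cap (a joint): Turn of the blue cap (rad), growing clockwise seen from above: 0 open (pointer at the red dot on the lid), 1.571 locked (pointer at the green dot, hard stop). Starts at 0.05 to 0.3. Light friction (0.06 N m); stays where left.
- orange_cap (a joint): Turn of the orange cap, same sizes and sense, on a second like case, left or right of the blue one, centres 170 mm or more apart; starts at 0.05 to 0.3, to be left alone. Bystanders under 90 mm tall (green bowl, white beaker, plaster block) stand on the far side, beyond the cases and stand.
Mind the look-alikes: they are no part of the job. Of the things that look like the key, the smallest one is meant. What is shaped like the part that bears blue_slot but pink or purple is not meant.

How it is judged:
On the way, in this order (a step that is already met when the one before it is completed fails the run):
1. the key's blade is in the blue cap's slot, the cap still open (horizontal distance between key and blue_slot below 0.012 m and z of key in the frame of blue_slot below -0.007 m and value of joint blue_cap below 0.6 rad), for 0.1 s.
2. the blue cap is turned to locked with the blade in its slot (horizontal distance between key and blue_slot below 0.014 m and z of key in the frame of blue_slot below -0.004 m and value of joint blue_cap above 1.22 rad), for 0.1 s.
At the end, for the whole second after the job is handed in: The blue cap is locked (within 20 degrees of its stop, joint above 1.22 rad), and the key stands at rest back in its stand: its origin within 12 mm of where it started and within 10 degrees of upright (value of joint blue_cap above 1.22 rad and distance of key from where it was at the start of the episode below 0.012 m and angle between key's own z axis and vertical below 0.175 rad and linear speed of key below 0.02 m/s); the robot touches nothing.
It fails at once if the orange cap is turned (beyond 0.45 rad) (value of joint orange_cap above 0.45 rad).
It also fails if it takes over 53 s, if anything falls off the work surface, if the arm or the gripper's body presses on something with over 40 N, if the wrist force passes 120 N, or if a joint passes its speed limit or range.

## Working session

There is one attempt and no reset: what is moved stays moved. The work goes in short steps, Python scripts to look and compute and a tool call to move; the robot and the scene stay as the last step left them, time stands still between calls to the robot, and variables do not carry over. Pictures are saved under pics/ and viewed, at most 10 in all, crops included, and the job is handed in when it is done.

Besides the shell and the picture viewer there is one more tool, called after "Call:" by a JSON object that holds its "fn" and its "kwargs", one argument or row to a line. drive_tool: Moves the arm, as the interface text tells. Its arguments: {"type":"object","properties":{"increments":{"type":"array","items":{"type":"array","items":{"type":"number"}}},"hand":{"type":"number"},"newtons":{"type":"number"}},"required":["increments"]}

```bash
mkdir -p pics; cat > h.py <<'E'
import numpy as np,cv2
from station import ctrl
def ray(cam,px):
    m=ctrl.camera_model(cam);K=np.array(m["camera_matrix"]);T=np.array(m["extrinsics"])
    d=np.array([(px[0]-K[0,2])/K[0,0],(px[1]-K[1,2])/K[1,1]]);u=d.copy()
    for _ in range(20): u=d/(1+m["k1"]*(u@u))
    return T[:3,3],T[:3,:3]@np.array([u[0],u[1],1])
def onz(cam,px,z):
    o,d=ray(cam,px); return o+d*(z-o[2])/d[2]
def proj(cam,P):
    m=ctrl.camera_model(cam);K=np.array(m["camera_matrix"]);T=np.array(m["extrinsics"])
    c=T[:3,:3].T@(np.array(P)-T[:3,3]);u=c[:2]/c[2];u=u*(1+m["k1"]*(u@u))
    return K[:2,:2]@u+K[:2,2]
def snap(cam,name):
    im=ctrl.snapshot(cam);cv2.imwrite(f"pics/{name}.png",im[:,:,::-1]);return im
E
python3 - <<'E'
from h import *
for c in("top","side"):
    snap(c,c+"0"); m=ctrl.camera_model(c); print(c,m["k1"],np.round(m["camera_matrix"],1).tolist(),np.round(m["extrinsics"],3).tolist())
    for q in("key","blue_slot"):
        print(q,[(np.round(d["xy"],1).tolist(),round(d["p"],2)) for d in ctrl.spot_point(q,c)],[(np.round(d["box"]).tolist(),round(d["p"],2)) for d in ctrl.look_for(q,c)])
print(ctrl.sense())
E
```

```text
top -0.09254392936887068 [[486.7, 0.0, 323.8], [0.0, 486.7, 201.9], [0.0, 0.0, 1.0]] [[0.023, -0.991, 0.129, 0.304], [-1.0, -0.024, -0.009, -0.034], [0.013, -0.128, -0.992, 1.332], [0.0, 0.0, 0.0, 1.0]]
key [([419.3, 188.4], 0.78), ([387.1, 220.2], 0.72), ([450.4, 152.4], 0.65)] [([443.0, 140.0, 470.0, 163.0], 0.83), ([378.0, 206.0, 403.0, 231.0], 0.79), ([417.0, 175.0, 436.0, 197.0], 0.63), ([295.0, 171.0, 324.0, 199.0], 0.49)]
blue_slot [([254.3, 256.3], 0.65), ([166.7, 269.8], 0.56), ([188.7, 167.3], 0.55)] [([160.0, 256.0, 184.0, 285.0], 0.7), ([175.0, 150.0, 203.0, 180.0], 0.62), ([240.0, 243.0, 270.0, 272.0], 0.59)]
side 0.04728410549830136 [[491.0, 0.0, 327.0], [0.0, 491.0, 202.4], [0.0, 0.0, 1.0]] [[0.881, -0.308, 0.358, -0.044], [-0.472, -0.544, 0.694, -1.014], [-0.019, -0.781, -0.625, 0.926], [0.0, 0.0, 0.0, 1.0]]
key [([455.1, 276.6], 0.84), ([350.6, 261.6], 0.74), ([401.2, 266.5], 0.67)] [([449.0, 243.0, 470.0, 280.0], 0.84), ([394.0, 243.0, 410.0, 267.0], 0.64), ([356.0, 230.0, 371.0, 263.0], 0.47)]
blue_slot [([262.0, 183.2], 0.86), ([223.8, 149.8], 0.8)] [([249.0, 176.0, 274.0, 191.0], 0.85), ([213.0, 147.0, 236.0, 164.0], 0.56)]
{'time_s': 0.5, 'joints': array([-1.12698804e+00,  8.68867947e-02,  1.75877118e-01,  1.65976956e+00,
       -1.13937692e-05,  1.57076832e+00]), 'joint_vel': array([ 0.00087338, -0.00049518,  0.0002185 , -0.00212966,  0.00045561,
       -0.00014732]), 'joint_efforts': array([ 1.96383912e-04, -5.19651246e+01,  4.64540362e+01,  1.87585727e-03,
        2.57037067e-05,  6.82460168e-06]), 'tool_pos': array([ 0.23615761, -0.49672096,  0.19717968]), 'tool_rot': array([ 9.59097515e-06,  9.75477058e-01,  2.20101135e-01, -3.67629294e-06]), 'contact_force': array([-0.86312669,  0.10189287, -0.3598193 ]), 'ft_torque': array([-0.00499006,  0.02477899, -0.01005866]), 'gripper_force': 0.0, 'gripper_width': 0.9972518100181699}
```

```bash
python3 - <<'E'
import cv2
im=cv2.imread("pics/top0.png")
cv2.imwrite("pics/t0c.png",cv2.resize(im[120:320,130:500],(800,432),interpolation=3))
im=cv2.imread("pics/side0.png")
cv2.imwrite("pics/s0c.png",cv2.resize(im[100:320,190:500],(800,568),interpolation=3))
E
```

```text
(no output)
```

View pics/t0c.png

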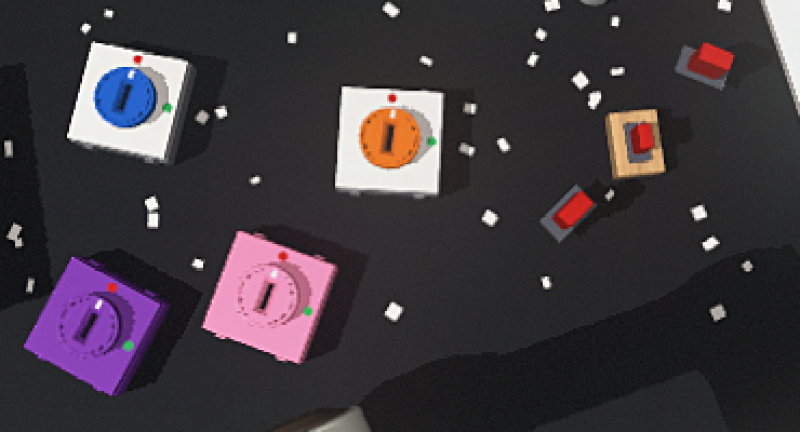

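View pics/s0c.png

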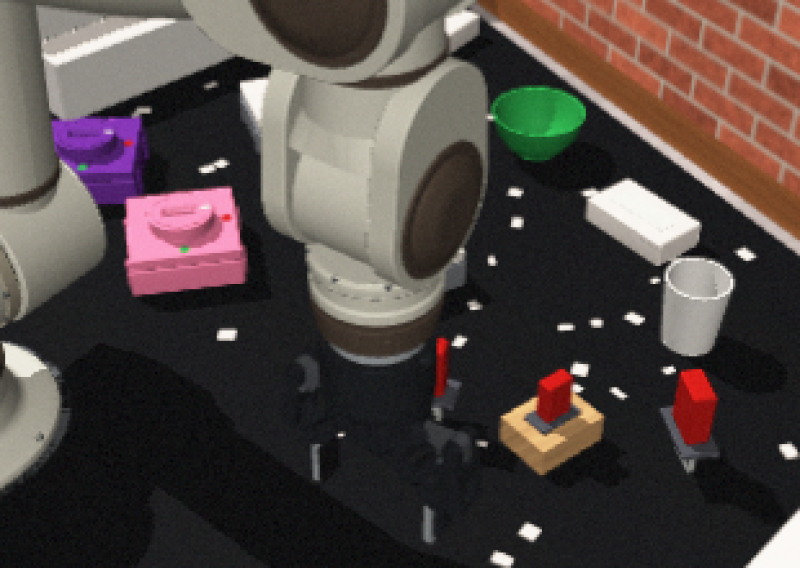

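The "key" candidates in the top picture are (427,183) in the wood stand, (395,218) and (456,149). I take the first: it is the only one in the wood stand and the smallest. The blue cap is at (188,165), orange at (310,183), and the pink and purple cases are decoys. Next I fit the poses.

```bash
cat > fit.py <<'E'
from h import *
from scipy.optimize import minimize
S=4
def red(im): 
    i=im.astype(int); return ((i[:,:,0]>90)&(i[:,:,0]>2.2*i[:,:,1])&(i[:,:,0]>2.2*i[:,:,2]))
def boxmask(cam,x,y,yaw,hx,hy,z0,z1,win):
    c,s=np.cos(yaw),np.sin(yaw)
    P=np.array([proj(cam,[x+c*a-s*b,y+s*a+c*b,z]) for a in(-hx,hx) for b in(-hy,hy) for z in(z0,z1)])
    P=(P-win[:2]+.5)*S
    m=np.zeros(((win[3]-win[1])*S,(win[2]-win[0])*S),np.uint8)
    cv2.fillConvexPoly(m,cv2.convexHull(np.round(P*16).astype(np.int32)),255,shift=4)
    return cv2.resize(m,None,fx=1/S,fy=1/S,interpolation=cv2.INTER_AREA)/255.
def fitkey(ims,wins,x0,z0=.037,z1=.083):
    def cost(p):
        return sum(np.abs(boxmask(c,p[0],p[1],p[2]*10,.016,.009,z0,z1,wins[c])-red(ims[c])[wins[c][1]:wins[c][3],wins[c][0]:wins[c][2]]).sum() for c in ims)
    best=min((minimize(cost,[x0[0],x0[1],a/10],method="Nelder-Mead",options=dict(initial_simplex=[[x0[0],x0[1],a/10],[x0[0]+.01,x0[1],a/10],[x0[0],x0[1]+.01,a/10],[x0[0],x0[1],a/10+.03]])) for a in np.arange(-1.5,1.6,.5)),key=lambda r:r.fun)
    return best.x*[1,1,10],best.fun
E
python3 - <<'E'
from fit import *
ims={c:cv2.imread(f"pics/{c}0.png")[:,:,::-1] for c in("top","side")}
g=onz("top",(427,183.4),.083);print("guess",g,proj("side",[g[0],g[1],.06]))
sx=(555/800*310+190,397/568*220+100);print(sx)
wins={"top":np.array([415,170,440,200]),"side":np.array([392,238,416,268])}
print("both",fitkey(ims,wins,g[:2]))
for c in ims: print(c,fitkey({c:ims[c]},wins,g[:2]))
# blue cap
t=ims["top"].astype(int);w=t[145:185,168:208]
r,gg,b=w[...,0],w[...,1],w[...,2]
bl=((b>90)&(b>1.6*r)).astype(np.uint8)
hull=cv2.convexHull(cv2.findNonZero(bl)); 
fm=cv2.fillConvexPoly(np.zeros_like(bl),hull,1)
(cx,cy),rad=cv2.minEnclosingCircle(hull);print("circ",cx+168,cy+145,rad,onz("top",(cx+168,cy+145),.068))
core=np.hypot(*(np.indices(bl.shape)-np.array([cy,cx])[:,None,None]))<9
dk=core&(b<110)
wt=np.where(core,np.clip(160-b,0,None),0)*dk
yy,xx=np.nonzero(dk);W=wt[yy,xx].astype(float);p=np.stack([xx,yy],1)
m=np.average(p,axis=0,weights=W);C=np.cov(p.T,aweights=W);e,v=np.linalg.eigh(C);print("slot px",m+[168,145],e,v[:,1])
a=onz("top",m+[168,145],.068);d=onz("top",m+[168,145]+v[:,1]*5,.068)-a;print("slot",a,np.degrees(np.arctan2(d[1],d[0]))%180)
rr=(r>140)&(gg<90)&(b<90);gr=(gg>120)&(r<90)&(b<120);wh=(np.minimum(np.minimum(r,gg),b)>130)&core|False
for n,k in(("red",rr),("green",gr)):
    yy,xx=np.nonzero(k);q=np.array([xx.mean()+168,yy.mean()+145]);P=onz("top",q,.05);print(n,q,P,np.degrees(np.arctan2(*(P-a)[[1,0]])))
E
python3 -c "
import cv2
im=cv2.imread('pics/top0.png');a=cv2.resize(im[160:210,365:480],(800,348),interpolation=3);b=cv2.resize(im[140:190,160:220],(300,250),interpolation=3)
a[:,:][0:0]=0
import numpy as np
o=np.zeros((600,800,3),np.uint8);o[:348]=a;o[350:,:300]=b;cv2.imwrite('pics/zoom.png',o)"
```

```text
guess [ 0.52192092 -0.31535371  0.083     ] [400.88716102 250.91426288]
(405.0625, 253.76760563380282)Traceback (most recent call last):
  File "<stdin>", line 6, in <module>
  File "fit.py", line 16, in fitkey
    best=min((minimize(cost,[x0[0],x0[1],a/10],method="Nelder-Mead",options=dict(initial_simplex=[[x0[0],x0[1],a/10],[x0[0]+.01,x0[1],a/10],[x0[0],x0[1]+.01,a/10],[x0[0],x0[1],a/10+.03]])) for a in np.arange(-1.5,1.6,.5)),key=lambda r:r.fun)
  File "fit.py", line 16, in <genexpr>
    best=min((minimize(cost,[x0[0],x0[1],a/10],method="Nelder-Mead",options=dict(initial_simplex=[[x0[0],x0[1],a/10],[x0[0]+.01,x0[1],a/10],[x0[0],x0[1]+.01,a/10],[x0[0],x0[1],a/10+.03]])) for a in np.arange(-1.5,1.6,.5)),key=lambda r:r.fun)
              ~~~~~~~~^^^^^^^^^^^^^^^^^^^^^^^^^^^^^^^^^^^^^^^^^^^^^^^^^^^^^^^^^^^^^^^^^^^^^^^^^^^^^^^^^^^^^^^^^^^^^^^^^^^^^^^^^^^^^^^^^^^^^^^^^^^^^^^^^^^^^^^^^^^^^^^^^^^^^^^^^^^^^^^^^^^^^^
    res = _minimize_neldermead(fun, x0, args, callback, bounds=bounds,
                               **options)
    fxcc = func(xcc)
    fx = function(np.copy(x), *(wrapper_args + args))
  File "fit.py", line 15, in cost
    return sum(np.abs(boxmask(c,p[0],p[1],p[2]*10,.016,.009,z0,z1,wins[c])-red(ims[c])[wins[c][1]:wins[c][3],wins[c][0]:wins[c][2]]).sum() for c in ims)
  File "fit.py", line 15, in <genexpr>
    return sum(np.abs(boxmask(c,p[0],p[1],p[2]*10,.016,.009,z0,z1,wins[c])-red(ims[c])[wins[c][1]:wins[c][3],wins[c][0]:wins[c][2]]).sum() for c in ims)
                      ~~~~~~~^^^^^^^^^^^^^^^^^^^^^^^^^^^^^^^^^^^^^^^^^^^^^
  File "fit.py", line 8, in boxmask
    P=np.array([proj(cam,[x+c*a-s*b,y+s*a+c*b,z]) for a in(-hx,hx) for b in(-hy,hy) for z in(z0,z1)])
                ~~~~^^^^^^^^^^^^^^^^^^^^^^^^^^^^^
  File "h.py", line 11, in proj
    m=ctrl.camera_model(cam);K=np.array(m["camera_matrix"]);T=np.array(m["extrinsics"])
ValueError: time passes only in moves, steps and waits
```

View pics/zoom.png

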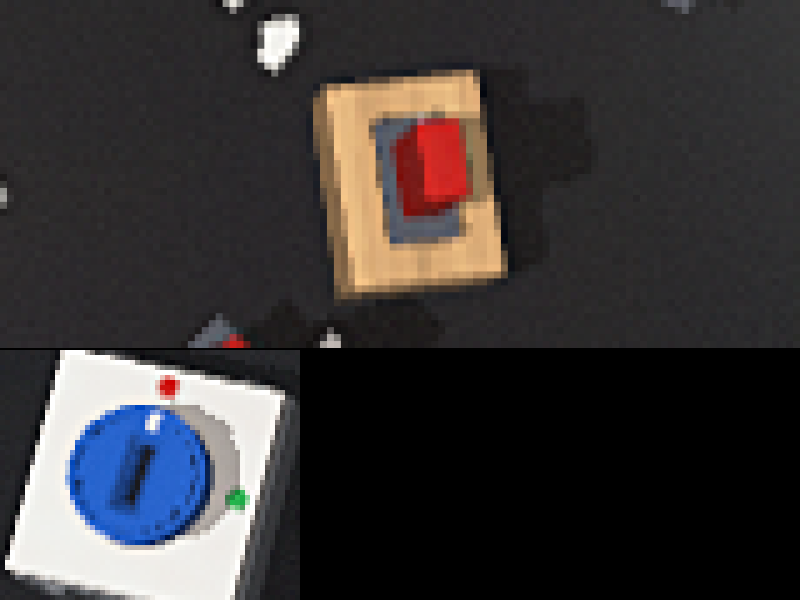

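The crop confirms the key in the wood stand at about (428,183), with its long axis close to image-vertical. The blue cap is at (188,165), its pointer just clockwise... near the red dot. The script failed on repeated camera_model calls, so I'm caching the model.

```bash
sed -i 's/ctrl.camera_model(\(cam\))/cm(\1)/; s/^def ray/_C={}\ndef cm(c):\n    if c not in _C: _C[c]=ctrl.camera_model(c)\n    return _C[c]\ndef ray/' h.py
python3 - <<'E'
from fit import *
ims={c:cv2.imread(f"pics/{c}0.png")[:,:,::-1] for c in("top","side")}
g=onz("top",(427,183.4),.083)
wins={"top":np.array([415,170,440,200]),"side":np.array([392,238,416,268])}
print("both",fitkey(ims,wins,g[:2]))
for c in ims: print(c,fitkey({c:ims[c]},wins,g[:2]))
t=ims["top"].astype(int)
w=t[160:210,400:445];wood=((w[...,0]>130)&(w[...,0]>1.2*w[...,2])&(w[...,1]>.6*w[...,0])).astype(np.uint8)
rc=cv2.minAreaRect(cv2.findNonZero(wood));bx=cv2.boxPoints(rc)+[400,160];B=np.array([onz("top",q,.032) for q in bx]);print("stand",rc,B.mean(0),[round(float(np.degrees(np.arctan2(*(B[(i+1)%4]-B[i])[[1,0]])))%180,1) for i in range(4)])
w=t[145:185,168:208]
r,gg,b=w[...,0],w[...,1],w[...,2]
bl=((b>90)&(b>1.6*r)).astype(np.uint8)
hull=cv2.convexHull(cv2.findNonZero(bl))
(cx,cy),rad=cv2.minEnclosingCircle(hull);print("circ",cx+168,cy+145,rad,onz("top",(cx+168,cy+145),.068))
core=np.hypot(*(np.indices(bl.shape)-np.array([cy,cx])[:,None,None]))<9
dk=core&(b<110);yy,xx=np.nonzero(dk);W=(160.-b)[yy,xx];p=np.stack([xx,yy],1)
m=np.average(p,axis=0,weights=W);C=np.cov(p.T,aweights=W);e,v=np.linalg.eigh(C);print("slot px",m+[168,145],e,v[:,1])
a=onz("top",m+[168,145],.068);d=onz("top",m+[168,145]+v[:,1]*5,.068)-a;print("slot",a,np.degrees(np.arctan2(d[1],d[0]))%180)
a=onz("top",(cx+168,cy+145),.068)
for n,k,z in(("red",(r>140)&(gg<90)&(b<90),.05),("green",(gg>120)&(r<90)&(b<120),.05),("ptr",(r>130)&(np.hypot(*(np.indices(bl.shape)-np.array([cy,cx])[:,None,None]))<12.5),.068)):
    yy,xx=np.nonzero(k);q=np.array([xx.mean()+168,yy.mean()+145]);P=onz("top",q,z);print(n,q,P,np.hypot(*(P-a)[:2]),np.degrees(np.arctan2(*(P-a)[[1,0]])))
E
```

```text
both (array([ 0.52706913, -0.32231362,  0.39440679]), np.float64(84.2078431372549))
top (array([ 0.52591836, -0.31861412, -0.00715677]), np.float64(28.035294117647062))
side (array([ 0.52552055, -0.32451549,  0.3936021 ]), np.float64(31.53333333333333))
stand ((23.21538543701172, 25.72307586669922), (30.01640510559082, 24.0627384185791), 82.87498474121094) [ 0.52429122 -0.31644452  0.032     ] [98.7, 6.7, 98.5, 7.1]
circ 187.0140838623047 164.29577445983887 14.031867980957031 [0.56011323 0.3194406  0.068     ]
slot px [187.19415165 164.58483509] [ 0.43128469 13.10086408] [-0.34483481  0.93866339]
slot [0.55934127 0.31890686 0.068     ] 163.32984625639773
red [193.125 146.875] [0.61218876 0.31083782 0.05      ] 0.05278132961087106 -9.380436354322287
green [206.125 169.125] [0.55166801 0.27174084 0.05      ] 0.04844160044221173 -100.04015202471116
ptr [190.125 154.125] [0.58790701 0.3128233  0.068     ] 0.028570658411584782 -13.391980649155384
```

```bash
python3 - <<'E'
from fit import *
ims={c:cv2.imread(f"pics/{c}0.png")[:,:,::-1] for c in("top","side")}
print(onz("top",(419.3,188.4),.006),onz("side",(401.2,266.5),.006))
wins={"top":np.array([415,170,440,200]),"side":np.array([392,238,416,268])}
for c in ims:
    w=wins[c];p=(.5245,-.318,.12)
    M=boxmask(c,*p,.016,.009,.037,.083,w);R=red(ims[c])[w[1]:w[3],w[0]:w[2]]
    print(c);print("\n".join("".join(".mr#"[int(R[i,j])*2+int(M[i,j]>.5)] for j in range(R.shape[1])) for i in range(R.shape[0])))
    f=lambda q:np.abs(boxmask(c,q[0],q[1],.12,.016,.009,.037,.083,w)-R).sum()
    r=min(((f((x,y)),x,y) for x in np.arange(.51,.54,.001) for y in np.arange(-.335,-.305,.001)));print(r)
E
```

```text
[ 0.52068983 -0.31099899  0.006     ] [ 0.52520592 -0.31897472  0.006     ]
top
.........................
.........................
.........................
.........................
.........................
.........................
.........................
.........mm#####m........
........m#######m........
.......m########m........
......m##########........
......m##########........
......m##########........
......m##########........
......m##########........
......m##########m.......
......m##########m.......
.......###########.......
.......m#########m.......
.......m######mmm........
.......m####mmm..........
.......mmmmmmm...........
.........................
.........................
.........................
.........................
.........................
.........................
.........................
.........................
(np.float64(30.572549019607845), np.float64(0.526), np.float64(-0.319))
side
........................
........................
........................
............mmmm........
..........mmmmmmm.......
........mmmmmm###m......
......mmmmmm#######.....
.....mmmmmm########r....
....mmmmm##########r....
....mmm############r....
....mmm############r....
....mmm############.....
....mmm############.....
....mmm###########r.....
...mmm############r.....
...mmm############r.....
...mmmm###########r.....
...mmmm###########r.....
...mmm############r.....
...mmm############r.....
...mmm###########rr.....
....mm#########rrr......
.....m#######rrr........
......m####rrr..........
.......m#rrrr...........
.........rr.............
........................
........................
........................
........................
(np.float64(47.38823529411765), np.float64(0.526), np.float64(-0.324))
```

```bash
cat > go.py <<'E'
import sys,numpy as np
from scipy.spatial.transform import Rotation as R
from station import ctrl
s=ctrl.sense();p=s["tool_pos"];M=R.from_quat(np.roll(s["tool_rot"],-1))
print("t",s["time_s"],"p",np.round(p,4),"ang",round(np.degrees(np.arctan2(*M.as_matrix()[[1,0],[0,0]])),2),"j",np.round(s["joints"],2),"w",round(s["gripper_width"],3),"F",np.round(s["contact_force"],1))
if len(sys.argv)>4:
    x,y,z,a=map(float,sys.argv[1:5])
    c,sn=np.cos(np.radians(a)),np.sin(np.radians(a))
    T=R.from_matrix([[c,sn,0],[sn,-c,0],[0,0,-1]])
    print("row",np.round(M.inv().apply(np.array([x,y,z])-p)*100,2).tolist(),np.round((M.inv()*T).as_rotvec(degrees=True),2).tolist())
E
python3 go.py .5255 -.32 .16 7
```

```text
t 0.5 p [ 0.2362 -0.4967  0.1972] ang 25.43 j [-1.13  0.09  0.18  1.66 -0.    1.57] w 0.997 F [-0.9  0.1 -0.4]
row [33.72, -3.54, 3.72] [0.0, 0.0, 18.43]
```

Call:
{"fn": "drive_tool", "kwargs": {
  "increments": [
    [33.7,-3.5,1.0,0,0,18.4],
    [33.7,-3.5,1.0,0,0,18.4],
    [33.7,-3.5,1.0,0,0,18.4],
    [33.7,-3.5,1.0,0,0,18.4],
    [33.7,-3.5,1.0,0,0,18.4]
  ],
  "hand": 110,
  "newtons": 60
}}

```text
time_s: 1.0
tool_pos: [0.4436, -0.3701, 0.1902]
tool_rot: [0.0, 0.998, 0.061, 0.0]
contact_force: [0.2, -1.2, 1.0]
gripper_width: 0.568
gripper_force: 0.0
```

```bash
python3 go.py .5255 -.32 .16 187
```

```text
t 1.0 p [ 0.4436 -0.3701  0.1902] ang 7.01 j [-0.7   0.15  0.23  1.65 -0.    2.32] w 0.568 F [ 0.2 -1.2  1. ]
row [8.74, -3.98, 3.02] [0.03, 0.04, -179.99]
```

Call:
{"fn": "drive_tool", "kwargs": {
  "increments": [
    [8.7,-4.0,3,0,0,-43],
    [8.7,-4.0,3,0,0,-43],
    [8.7,-4.0,3,0,0,-43],
    [8.7,-4.0,3,0,0,-43],
    [8.7,-4.0,3,0,0,-43]
  ]
}}

```text
time_s: 1.5
tool_pos: [0.524, -0.3204, 0.1597]
tool_rot: [-0.0, 0.905, 0.426, -0.0]
contact_force: [0.6, -0.6, 0.5]
gripper_width: 0.569
gripper_force: 0.0
```

Call:
{"fn": "drive_tool", "kwargs": {
  "increments": [
    [0,0,0,0,0,-43],
    [0,0,0,0,0,-43],
    [0,0,0,0,0,-43],
    [0,0,0,0,0,-43],
    [0,0,0,0,0,-43]
  ]
}}

```text
time_s: 2.0
tool_pos: [0.5236, -0.321, 0.16]
tool_rot: [-0.0, 0.686, 0.727, -0.0]
contact_force: [-0.2, -0.5, -0.4]
gripper_width: 0.567
gripper_force: 0.0
```

Call:
{"fn": "drive_tool", "kwargs": {
  "increments": [
    [0,0,0,0,0,-43],
    [0,0,0,0,0,-43],
    [0,0,0,0,0,-43],
    [0,0,0,0,0,-43],
    [0,0,0,0,0,-43]
  ]
}}

```text
time_s: 2.5
tool_pos: [0.5236, -0.321, 0.16]
tool_rot: [-0.0, 0.372, 0.928, 0.0]
contact_force: [-0.4, 0.2, -0.3]
gripper_width: 0.565
gripper_force: 0.0
```

Call:
{"fn": "drive_tool", "kwargs": {
  "increments": [
    [0,0,0,0,0,-43],
    [0,0,0,0,0,-43],
    [0,0,0,0,0,-43],
    [0,0,0,0,0,-43],
    [0,0,0,0,0,-43]
  ]
}}

```text
time_s: 3.0
tool_pos: [0.5236, -0.321, 0.16]
tool_rot: [-0.0, 0.006, 1.0, 0.0]
contact_force: [0.1, 0.7, 0.1]
gripper_width: 0.568
gripper_force: 0.0
```

```bash
python3 go.py .5255 -.32 .12 187; python3 - <<'E'
from h import *
snap("side","s1");snap("top","t1")
for c in("side","top"): print(c,[(np.round(d["xy"],1).tolist(),round(d["p"],2),onz(c,d["xy"],.068).round(4).tolist()) for d in ctrl.spot_point("blue_slot",c)])
print(proj("side",[.56,.319,.068]))
a=cv2.imread("pics/s1.png");b=cv2.imread("pics/t1.png")
x,y=proj("side",[.56,.319,.068]).astype(int);k,l=proj("side",[.5255,-.32,.06]).astype(int);m,n=proj("top",[.5255,-.32,.06]).astype(int)
f=lambda im,x,y,r:cv2.resize(im[max(y-r,0):y+r,max(x-r,0):x+r],(266,266),interpolation=3)
cv2.imwrite("pics/c1.png",np.hstack([f(a,x,y,30),f(a,k,l,50),f(b,m,n,50)]))
E
```

```text
t 3.0 p [ 0.5236 -0.321   0.16  ] ang 179.27 j [-0.55  0.23  0.27  1.61  0.   -0.54] w 0.568 F [0.1 0.7 0.1]
row [-0.19, 0.1, 4.0] [0.0, -0.0, -7.73]
side [([306.7, 130.6], 0.87, [0.5732, 0.3183, 0.068]), ([261.6, 181.9], 0.73, [0.3255, 0.1186, 0.068]), ([224.6, 153.7], 0.6, [0.2803, 0.3194, 0.068])]
top [([187.0, 164.1], 0.92, [0.5606, 0.3195, 0.068]), ([255.9, 254.3], 0.78, [0.3274, 0.1261, 0.068]), ([170.5, 270.5], 0.62, [0.2794, 0.3466, 0.068])]
[303.13602064 131.50532922]
```

View pics/c1.png

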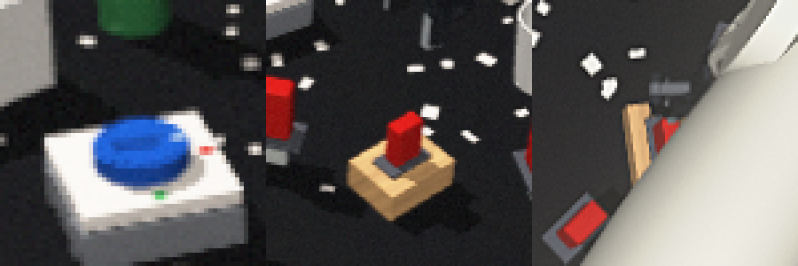

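The side crop shows the blue cap with its slot at about (305,133), and the key standing clear in its stand. Next I descend on the key.

Call:
{"fn": "drive_tool", "kwargs": {
  "increments": [
    [-0.2,0.1,4,0,0,-7.7],
    [-0.2,0.1,7,0,0,-7.7],
    [-0.2,0.1,9.5,0,0,-7.7],
    [-0.2,0.1,11.4,0,0,-7.7],
    [-0.2,0.1,11.6,0,0,-7.7]
  ]
}}

```text
time_s: 3.7
tool_pos: [0.5242, -0.3192, 0.0412]
tool_rot: [-0.002, -0.056, 0.998, 0.001]
contact_force: [0.4, 0.9, -0.4]
gripper_width: 0.571
gripper_force: 0.0
```

```bash
python3 go.py .5255 -.32 .0435 187; python3 - <<'E'
from h import *
a=snap("side","s2")[:,:,::-1]
x,y=proj("side",[.56,.319,.068]).astype(int);k,l=proj("side",[.5255,-.32,.06]).astype(int)
f=lambda im,x,y,r:cv2.resize(im[max(y-r,0):y+r,max(x-r,0):x+r],(400,400),interpolation=3)
cv2.imwrite("pics/c2.png",f(a,k,l,40))
print(onz("side",(304.8,133.3),.068))
i=cv2.imread("pics/s1.png").astype(int)[100:165,275:335];b,g,r=i[...,0],i[...,1],i[...,2]
m=((b>80)&(b>1.8*r)&(b>1.3*g)).astype(np.uint8);n,L,st,ce=cv2.connectedComponentsWithStats(m);q=1+st[1:,4].argmax();s=st[q];print(s+[275,100,0,0,0])
# predicted top-disc and bottom-disc extents
for z in(.068,.05):
  P=np.array([proj("side",[.56+.038*np.cos(t),.319+.038*np.sin(t),z]) for t in np.linspace(0,6.28,60)]);print(z,P.min(0),P.max(0))
E
```

```text
t 3.7 p [ 0.5242 -0.3192  0.0412] ang -173.58 j [-0.55  0.24  0.05  1.38  0.   -0.66] w 0.571 F [ 0.4  0.9 -0.4]
row [-0.12, -0.1, -0.23] [0.15, -0.19, -0.58]
[0.55969137 0.3054991  0.068     ]
[294 127  21  16 270]
0.068 [292.00042661 125.88448284] [314.26005936 137.3217044 ]
0.05 [292.33496571 130.41480682] [314.44336054 141.93200205]
```

View pics/c2.png

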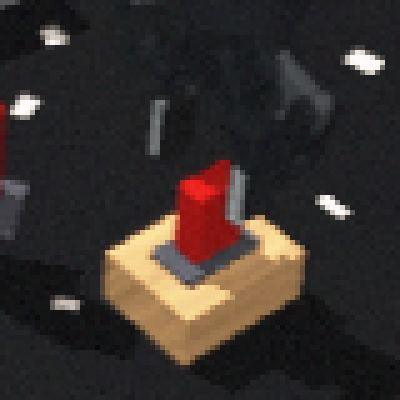

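```bash
python3 - <<'E'
from h import *
k,l=proj("side",[.5255,-.32,.06]).astype(int)
c=lambda P:((proj("side",P)-[k-40,l-40])*5).round().tolist()
for n,(x,y) in dict(t=(.5242,-.3192)).items():
    for o in(-.034,-.024,-.009,0,.009,.024,.034):
        print(o,c([x-.12*o,y+o,.046]),c([x-.12*o,y+o,.083]))
E
```

```text
-0.034 [242.0, 263.0] [249.0, 209.0]
-0.024 [228.0, 251.0] [235.0, 197.0]
-0.009 [208.0, 233.0] [214.0, 180.0]
0 [196.0, 223.0] [201.0, 169.0]
0.009 [183.0, 212.0] [189.0, 159.0]
0.024 [164.0, 195.0] [169.0, 142.0]
0.034 [150.0, 184.0] [155.0, 131.0]
```

Call:
{"fn": "drive_tool", "kwargs": {
  "increments": [
    [-0.1,-0.35,0,0,0,-0.6],
    [-0.1,-0.35,0,0,0,-0.6],
    [-0.1,-0.35,0,0,0,-0.6],
    [-0.1,-0.35,0,0,0,-0.6],
    [-0.1,-0.35,0,0,0,-0.6]
  ],
  "hand": 170,
  "newtons": 20
}}

```text
time_s: 4.25
tool_pos: [0.5272, -0.3235, 0.0445]
tool_rot: [0.0, -0.063, 0.998, -0.0]
contact_force: [0.4, -0.3, 0.1]
gripper_width: 0.33
gripper_force: 0.0
```

Call:
{"fn": "drive_tool", "kwargs": {
  "increments": [
    [0,0,0,0,0,0],
    [0,0,0,0,0,0],
    [0,0,0,0,0,0]
  ],
  "hand": 225,
  "newtons": 20
}}

```text
time_s: 4.55
tool_pos: [0.5271, -0.3234, 0.0443]
tool_rot: [0.0, -0.063, 0.998, -0.0]
contact_force: [-0.2, 1.6, 2.2]
gripper_width: 0.198
gripper_force: 22.9
```

```bash
python3 go.py .5255 -.3225 .0435 187
```

```text
t 4.55 p [ 0.5271 -0.3234  0.0443] ang -172.78 j [-0.55  0.24  0.06  1.39  0.   -0.68] w 0.198 F [-0.2  1.6  2.2]
row [0.15, 0.11, 0.08] [-0.0, 0.02, 0.22]
```

Gripped: the side load is small, so the key is centred at y≈-0.323. That agrees with the side camera, so the top camera reads about 4 mm high in y. I'll tighten the grip and lift.

Call:
{"fn": "drive_tool", "kwargs": {
  "increments": [
    [0,0,0,0,0,0],
    [0,0,0,0,0,0],
    [0,0,-2,0,0,0],
    [0,0,-5,0,0,0],
    [0,0,-9,0,0,0]
  ],
  "hand": 255,
  "newtons": 80
}}

```text
time_s: 5.05
tool_pos: [0.526, -0.3229, 0.1329]
tool_rot: [-0.002, -0.063, 0.998, 0.001]
contact_force: [-0.2, -1.0, -1.1]
gripper_width: 0.175
gripper_force: 78.4
```

Call:
{"fn": "drive_tool", "kwargs": {
  "increments": [
    [0,0,-2.5,0,0,0],
    [0,0,-2.5,0,0,0]
  ]
}}

```text
time_s: 5.25
tool_pos: [0.5283, -0.3243, 0.163]
tool_rot: [0.002, -0.063, 0.998, -0.002]
contact_force: [0.2, -0.5, -1.0]
gripper_width: 0.17
gripper_force: 78.5
```

```bash
python3 go.py .56 .316 .16 164.5; python3 - <<'E'
from h import *
a=snap("side","s3")[:,:,::-1];k,l=proj("side",[.527,-.323,.13]).astype(int)
cv2.imwrite("pics/c3.png",cv2.resize(a[l-40:l+40,k-40:k+40],(400,400),interpolation=3))
c=lambda P:((proj("side",P)-[k-40,l-40])*5).round().tolist()
p=ctrl.sense()["tool_pos"];u=np.array([np.cos(np.radians(7.2)),np.sin(np.radians(7.2)),0])
for n,q in dict(blade_bot_c=0*u,bx=u*.013,bmx=-u*.013).items(): print(n,c(p+q-[0,0,.038]))
for n,q in dict(colx=u*.025,colmx=-u*.025).items(): print(n,c(p+q-[0,0,.012]))
E
```

```text
t 5.25 p [ 0.5283 -0.3243  0.163 ] ang -172.79 j [-0.55  0.24  0.28  1.61 -0.   -0.68] w 0.17 F [ 0.2 -0.5 -1. ]
row [-11.19, 63.12, 0.12] [-0.16, 0.29, 22.71]
blade_bot_c [204.0, 213.0]
bx [224.0, 202.0]
bmx [184.0, 224.0]
colx [248.0, 152.0]
colmx [169.0, 194.0]
```

View pics/c3.png

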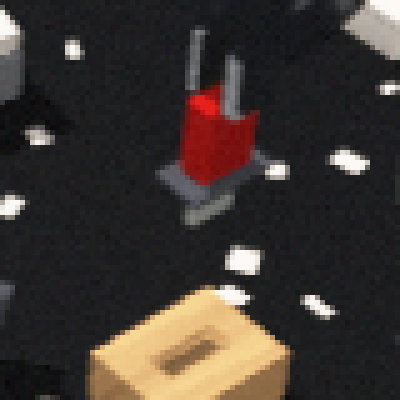

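The key hangs straight, with the blade end at about (209,212) in the crop, within ~3 mm of prediction. Next I carry it to the blue cap.

Call:
{"fn": "drive_tool", "kwargs": {
  "increments": [
    [-4.2,24.1,0,0,0,0],
    [-4.2,24.1,0,0,0,0],
    [-4.2,24.1,0,0,0,0],
    [-4.2,24.1,0,0,0,0],
    [-4.2,24.1,0,0,0,0]
  ]
}}

```text
time_s: 5.8
tool_pos: [0.5375, -0.0768, 0.1571]
tool_rot: [-0.001, -0.063, 0.998, 0.0]
contact_force: [0.9, -0.7, -0.3]
gripper_width: 0.173
gripper_force: 78.5
```

Call:
{"fn": "drive_tool", "kwargs": {
  "increments": [
    [-4.2,24.1,0,0,0,0],
    [-4.2,24.1,0,0,0,0],
    [-4.2,24.1,0,0,0,0],
    [-4.2,24.1,0,0,0,0],
    [-4.2,24.1,0,0,0,0]
  ]
}}

```text
time_s: 6.3
tool_pos: [0.5489, 0.1675, 0.1571]
tool_rot: [-0.001, -0.063, 0.998, -0.0]
contact_force: [0.6, -0.1, -1.5]
gripper_width: 0.173
gripper_force: 78.5
```

```bash
python3 go.py .5585 .316 .14 164.5
```

```text
t 6.3 p [0.5489 0.1675 0.1571] ang -172.75 j [ 0.3   0.14  0.15  1.59 -0.    0.17] w 0.173 F [ 0.6 -0.1 -1.5]
row [-2.83, 14.61, 1.7] [-0.05, -0.12, 22.75]
```

Call:
{"fn": "drive_tool", "kwargs": {
  "increments": [
    [-2.8,14.6,1.7,0,0,22.7],
    [-2.8,14.6,1.7,0,0,22.7],
    [-2.8,14.6,1.7,0,0,22.7],
    [-2.8,14.6,1.7,0,0,22.7],
    [-2.8,14.6,1.7,0,0,22.7]
  ]
}}

```text
time_s: 6.8
tool_pos: [0.5582, 0.3145, 0.1393]
tool_rot: [-0.001, 0.133, 0.991, -0.001]
contact_force: [0.4, -1.6, -1.3]
gripper_width: 0.172
gripper_force: 78.6
```

```bash
python3 go.py .5585 .316 .108 164.5; python3 - <<'E'
from h import *
a=snap("side","s4")[:,:,::-1];k,l=proj("side",[.56,.316,.1]).astype(int)
b=snap("top","t4")[:,:,::-1]
f=lambda im,x,y,r:cv2.resize(im[max(y-r,0):y+r,max(x-r,0):x+r],(400,400),interpolation=3)
m,n=proj("top",[.56,.316,.1]).astype(int);print(k,l,m,n)
cv2.imwrite("pics/c4.png",np.hstack([f(a,k,l,32),f(b,m,n,40)]))
E
```

```text
t 6.8 p [0.5582 0.3145 0.1393] ang 164.68 j [ 0.51  0.3   0.31  1.58 -0.    0.78] w 0.172 F [ 0.4 -1.6 -1.3]
row [0.0, 0.16, 3.13] [-0.17, -0.15, 0.18]
303 123 185 161
```

View pics/c4.png

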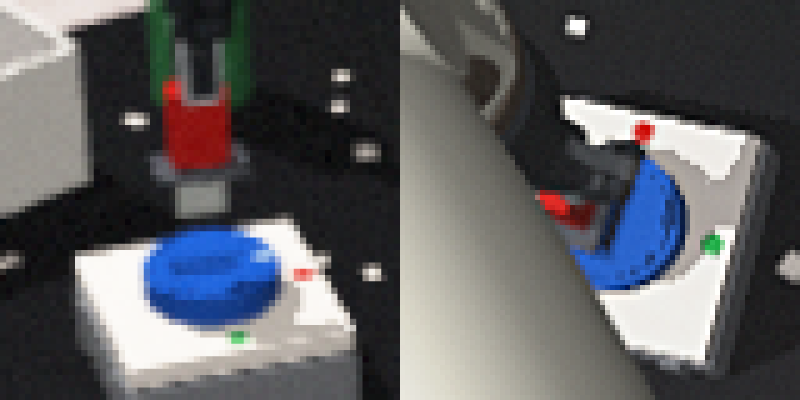

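```bash
python3 - <<'E'
from h import *
k,l=303,123
c=lambda P:((proj("side",P)-[k-32,l-32])*6.25).round(1)
p=np.array([.5582,.3145,0])
for z in(.101,.068): print(c(p+[0,0,z]),c(p+[.005,0,z])-c(p+[0,0,z]),c(p+[0,.005,z])-c(p+[0,0,z]))
a=cv2.imread("pics/s4.png")[91:155,271:335].astype(int)
for i in range(34,50): print(i," ".join("%3d"%v for v in a[i,20:48,0]))
E
```

```text
[198.5 204.2] [ 8.3 -2.3] [-4.1 -4. ]
[201.5 257.7] [ 8.2 -2.4] [-4.  -4.1]
34  16  17  21  21  19  22  16  26  82 102  94  83  70  64  53  39  31  31  31  31  33  32  31  40  60  79  57  30
35  10  20  18  18  16  21  17  18  16  28  31  33  30  38  40  32  28  39  61  75  97 129 137 143 173 190 141  48
36  16  15  20  19  19  18  18  18  47  58  83 102 101 114 121 110 106 125 163 182 215 243 248 247 247 246 227 127
37  22  16  21  19  16  44  59  72 128 159 195 211 219 225 224 220 216 227 227 232 242 244 246 246 246 246 249 217
38  27  55  68  88 117 136 146 169 206 227 229 224 225 221 223 222 223 223 214 212 224 228 237 244 245 246 245 229
39 144 172 189 210 230 218 198 212 222 224 221 222 222 222 222 221 219 220 215 222 213 216 229 239 244 246 246 246
40 246 246 246 241 223 199 214 220 218 219 220 215 217 212 207 207 200 202 198 213 229 233 237 233 238 244 245 246
41 248 247 244 232 217 224 220 206 200 202 195 192 184 175 181 174 171 188 213 225 226 230 229 215 227 241 245 246
42 248 248 241 225 215 223 215 179 171 183 178 183 185 177 181 183 181 189 210 225 223 219 223 218 209 232 242 239
43 247 248 237 206 212 223 221 195 163 171 175 179 182 182 190 191 200 215 221 222 221 217 213 196 171 224 218 118
44 247 247 228 205 222 221 221 214 209 216 223 219 223 223 224 223 223 217 210 211 214 197 198 164 111 208 216 139
45 246 247 233 199 206 209 216 215 218 217 218 220 224 223 224 220 217 178 131 141 134 137 122  93 102 147 169 223
46 246 246 234 178 154 193 210 182 194 209 198 209 221 217 219 211 173 132 131 143 139 115 103  94 104 149 167 168
47 246 246 235 183 138 136 132 150 189 197 192 207 203 187 187 188 171 156 142 126 117 113 101  94 126 161 168 168
48 247 245 246 218 141 132 134 135 138 139 143 141 141 144 142 141 136 133 134 124 117 111 106 120 154 170 169 165
49 246 245 245 234 190 148 132 133 140 140 142 143 143 139 139 138 135 131 128 120 120 115 124 154 168 169 168 180
```

The left half shows the blade end above the slot: it should land at about (205,265), and the slot centre is at about (208,266). That calls for a 2 mm nudge in x, then the descent.

Call:
{"fn": "drive_tool", "kwargs": {
  "increments": [
    [-0.2,0.05,2.5,0,0,0.2],
    [-0.2,0.05,2.9,0,0,0.2],
    [-0.2,0.05,3.2,0,0,0.2],
    [-0.2,0.05,3.5,0,0,0.2],
    [-0.2,0.05,3.8,0,0,0.2]
  ]
}}

```text
time_s: 7.4
tool_pos: [0.5619, 0.3135, 0.1055]
tool_rot: [0.001, 0.137, 0.991, 0.001]
contact_force: [-0.3, -1.0, 17.7]
gripper_width: 0.174
gripper_force: 80.9
```

```bash
python3 go.py .5605 .3145 .09 164.5
```

```text
t 7.4 p [0.5619 0.3135 0.1055] ang 164.29 j [ 0.51  0.3   0.24  1.51 -0.    0.78] w 0.174 F [-0.3 -1.  17.7]
row [0.16, 0.06, 1.55] [0.09, 0.09, -0.21]
```

```bash
python3 - <<'E'
from h import *
a=snap("side","s5")[:,:,::-1];k,l=303,128
f=lambda im,x,y,r:cv2.resize(im[max(y-r,0):y+r,max(x-r,0):x+r],(600,600),interpolation=3)
cv2.imwrite("pics/c5.png",f(a,k,l,25))
E
```

View pics/c5.png

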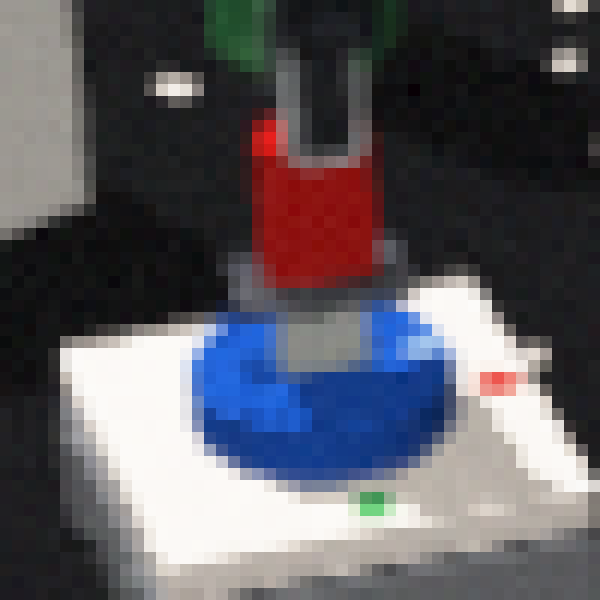

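The key sits on or near the cap's rim, blade end at about (321,370) in the crop, centred left-right. The side view barely resolves y, and the top view puts the slot at y≈0.317–0.320, so I'll slide +y under light pressure.

Call:
{"fn": "drive_tool", "kwargs": {
  "increments": [
    [0,0.15,0,0,0,0],
    [0,0.3,0,0,0,0],
    [0,0.45,0,0,0,0],
    [0,0.45,0,0,0,0]
  ]
}}

```text
time_s: 7.85
tool_pos: [0.5624, 0.3178, 0.104]
tool_rot: [-0.0, 0.136, 0.991, -0.0]
contact_force: [-0.6, -2.2, -0.0]
gripper_width: 0.173
gripper_force: 78.8
```

```bash
python3 go.py .5605 .3175 .09 164.5
```

```text
t 7.85 p [0.5624 0.3178 0.104 ] ang 164.32 j [ 0.51  0.31  0.25  1.51 -0.    0.79] w 0.173 F [-0.6 -2.2 -0. ]
row [0.18, -0.08, 1.4] [-0.05, -0.01, -0.18]
```

Force released: the blade dropped into the flare. I'll descend further.

Call:
{"fn": "drive_tool", "kwargs": {
  "increments": [
    [0,0,0.4,0,0,0],
    [0,0,0.8,0,0,0],
    [0,0,1.1,0,0,0]
  ]
}}

```text
time_s: 8.15
tool_pos: [0.5623, 0.3178, 0.0924]
tool_rot: [-0.0, 0.136, 0.991, -0.0]
contact_force: [-0.4, -1.7, 0.5]
gripper_width: 0.168
gripper_force: 78.8
```

```bash
python3 go.py .5605 .3175 .09 164.5
```

```text
t 8.15 p [0.5623 0.3178 0.0924] ang 164.31 j [ 0.51  0.31  0.23  1.49 -0.    0.79] w 0.168 F [-0.4 -1.7  0.5]
row [0.17, -0.08, 0.24] [-0.03, -0.02, -0.19]
```

Call:
{"fn": "drive_tool", "kwargs": {
  "increments": [
    [0,0,0.25,0,0,0],
    [0,0,0.25,0,0,8],
    [0,0,0.25,0,0,16],
    [0,0,0.25,0,0,24],
    [0,0,0.25,0,0,32]
  ]
}}

```text
time_s: 8.65
tool_pos: [0.5615, 0.3174, 0.0897]
tool_rot: [-0.001, 0.407, 0.914, -0.001]
contact_force: [-3.9, -3.6, -0.2]
gripper_width: 0.174
gripper_force: 78.8
```

```bash
python3 go.py; python3 -c "
from station import ctrl
print(ctrl.sense()['ft_torque'])"
```

```text
t 8.65 p [0.5615 0.3174 0.0897] ang 131.99 j [0.51 0.31 0.22 1.49 0.   1.35] w 0.174 F [-3.9 -3.6 -0.2]
[-0.94634681  1.07844216  0.10939201]
```

Call:
{"fn": "drive_tool", "kwargs": {
  "increments": [
    [0,-0.1,0,0,0,8],
    [0,-0.1,0,0,0,16],
    [0,-0.1,0,0,0,24],
    [0,-0.1,0,0,0,32],
    [0,-0.1,0,0,0,40]
  ]
}}

```text
time_s: 9.15
tool_pos: [0.5606, 0.3176, 0.0897]
tool_rot: [-0.001, 0.695, 0.719, -0.001]
contact_force: [-4.2, -0.6, -1.2]
gripper_width: 0.174
gripper_force: 78.7
```

Call:
{"fn": "drive_tool", "kwargs": {
  "increments": [
    [0,0,0,0,0,7],
    [0,0,0,0,0,13],
    [0,0,0,0,0,13]
  ]
}}

```text
time_s: 9.45
tool_pos: [0.5607, 0.3178, 0.0898]
tool_rot: [-0.001, 0.77, 0.638, -0.001]
contact_force: [-4.5, 1.4, -3.3]
gripper_width: 0.174
gripper_force: 78.5
```

```bash
python3 go.py; python3 -c "
from station import ctrl
print(ctrl.sense()['ft_torque'])"
```

```text
t 9.45 p [0.5607 0.3178 0.0898] ang 79.27 j [0.51 0.3  0.22 1.49 0.   2.27] w 0.174 F [-4.5  1.4 -3.3]
[0.31308169 1.22680139 0.08249788]
```

Call:
{"fn": "drive_tool", "kwargs": {
  "increments": [
    [0,0,0,0,0,4],
    [0,0,0,0,0,7],
    [0,0,0,0,0,7]
  ]
}}

```text
time_s: 9.75
tool_pos: [0.5609, 0.3178, 0.0898]
tool_rot: [-0.001, 0.807, 0.591, -0.001]
contact_force: [-4.5, 2.9, -3.6]
gripper_width: 0.172
gripper_force: 78.5
```

```bash
python3 go.py; python3 - <<'E'
from h import *
print(ctrl.sense()['ft_torque'])
a=snap("side","s6")[:,:,::-1];k,l=303,128
cv2.imwrite("pics/c6.png",cv2.resize(a[l-25:l+25,k-25:k+25],(500,500),interpolation=3))
E
```

```text
t 9.75 p [0.5609 0.3178 0.0898] ang 72.46 j [0.51 0.3  0.22 1.49 0.   2.39] w 0.172 F [-4.5  2.9 -3.6]
[0.55637367 1.33854142 0.04029546]
```

View pics/c6.png

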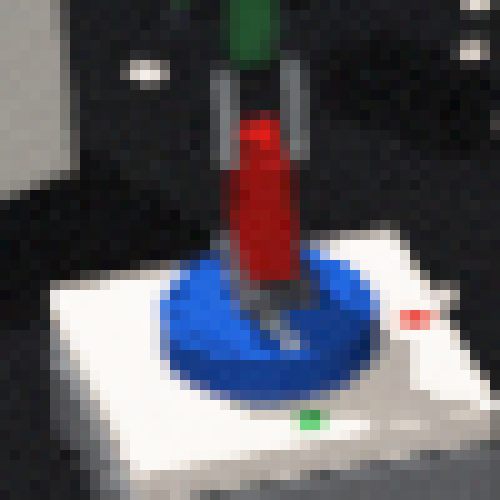

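```bash
python3 - <<'E'
from h import *
c=lambda P:((proj("side",P)-[278,103]+.5)*10).round()
for a in(-80,-90,-100,-108):
    r=np.radians(a);print(a,[c([.561+q*np.cos(r),.318+q*np.sin(r),.068]).tolist() for q in(0,.0225,.034)])
r=np.radians(-99.7);print("green pred",c([.561+.05*np.cos(r),.318+.05*np.sin(r),.05]))
r=np.radians(-9.5);print("red pred",c([.561+.05*np.cos(r),.318+.05*np.sin(r),.05]))
E
```

```text
-80 [[260.0, 291.0], [299.0, 317.0], [320.0, 330.0]]
-90 [[260.0, 291.0], [290.0, 320.0], [305.0, 336.0]]
-100 [[260.0, 291.0], [279.0, 323.0], [288.0, 339.0]]
-108 [[260.0, 291.0], [270.0, 324.0], [274.0, 341.0]]
green pred [305. 409.]
red pred [401. 310.]
```

The pointer tip at (295,345) lies towards the green dot, about -99°, so the cap is at its stop. I'll lift the key out.

Call:
{"fn": "drive_tool", "kwargs": {
  "increments": [
    [0,0,-0.5,0,0,-2],
    [0,0,-1.5,0,0,-2],
    [0,0,-2.5,0,0,-2],
    [0,0,-5,0,0,-2],
    [0,0,-7,0,0,-2]
  ]
}}

```text
time_s: 10.3
tool_pos: [0.5627, 0.3173, 0.1631]
tool_rot: [0.001, 0.797, 0.604, 0.001]
contact_force: [0.8, -0.7, -0.7]
gripper_width: 0.176
gripper_force: 78.7
```

```bash
python3 go.py .528 -.3235 .16 187.2; python3 - <<'E'
from h import *
c="side";a=snap(c,"s7").astype(int)
p=ctrl.sense()["tool_pos"];k,l=proj(c,[.561,.316,.1]).astype(int)
cv2.imwrite("pics/c7.png",cv2.resize(cv2.imread("pics/s7.png")[l-35:l+35,k-35:k+35],(490,490),interpolation=3))
E
```

```text
t 10.3 p [0.5627 0.3173 0.1631] ang 74.32 j [ 0.51  0.31  0.37  1.63 -0.    2.36] w 0.176 F [ 0.8 -0.7 -0.7]
row [-62.63, 13.97, 0.25] [0.19, 0.09, -112.88]
```

View pics/c7.png

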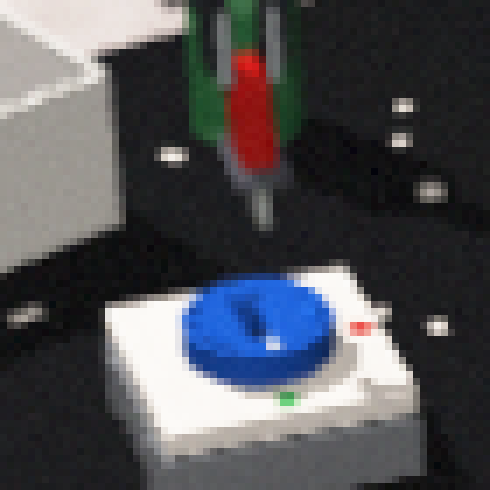

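The picture shows the blue pointer at the green dot, (275,342) against the dot at (288,398), and the key hanging clear. I'll return it to the stand.

Call:
{"fn": "drive_tool", "kwargs": {
  "increments": [
    [-23.5,5.2,0,0,0,-40],
    [-23.5,5.2,0,0,0,-40],
    [-23.5,5.2,0,0,0,-40],
    [-23.5,5.2,0,0,0,-40],
    [-23.5,5.2,0,0,0,-40]
  ]
}}

```text
time_s: 10.85
tool_pos: [0.5487, 0.0749, 0.1617]
tool_rot: [0.001, 0.54, 0.842, 0.001]
contact_force: [0.2, -1.4, -0.9]
gripper_width: 0.17
gripper_force: 78.8
```

```bash
python3 go.py .528 -.3235 .16 187.2
```

```text
t 10.85 p [0.5487 0.0749 0.1617] ang 114.65 j [ 0.14  0.08  0.1   1.59 -0.    1.28] w 0.17 F [ 0.2 -1.4 -0.9]
row [-35.34, -18.5, 0.18] [0.07, 0.17, -72.55]
```

Call:
{"fn": "drive_tool", "kwargs": {
  "increments": [
    [-21.5,-11.2,0,0,0,-40],
    [-21.5,-11.2,0,0,0,-40],
    [-21.5,-11.2,0,0,0,-40],
    [-21.5,-11.2,0,0,0,-40],
    [-21.5,-11.2,0,0,0,-40]
  ]
}}

```text
time_s: 11.35
tool_pos: [0.5361, -0.1535, 0.1618]
tool_rot: [0.002, 0.226, 0.974, -0.0]
contact_force: [1.5, -0.3, -0.0]
gripper_width: 0.177
gripper_force: 78.8
```

```bash
python3 go.py .528 -.3235 .14 187.2
```

```text
t 11.35 p [ 0.5361 -0.1535  0.1618] ang 153.91 j [-0.28  0.09  0.11  1.59 -0.    0.18] w 0.177 F [ 1.5 -0.3 -0. ]
row [-6.74, -15.62, 2.2] [-0.06, 0.17, -33.29]
```

Call:
{"fn": "drive_tool", "kwargs": {
  "increments": [
    [-6.7,-15.6,0,0,0,-33.3],
    [-6.7,-15.6,0,0,0,-33.3],
    [-6.7,-15.6,0,0,0,-33.3],
    [-6.7,-15.6,0,0,0,-33.3],
    [-6.7,-15.6,0,0,0,-33.3]
  ]
}}

```text
time_s: 11.85
tool_pos: [0.526, -0.3248, 0.1607]
tool_rot: [0.0, -0.061, 0.998, -0.001]
contact_force: [0.1, 0.5, -0.2]
gripper_width: 0.171
gripper_force: 78.8
```

Call:
{"fn": "drive_tool", "kwargs": {
  "increments": [
    [0,0,0,0,0,0]
  ]
}}

```text
time_s: 11.95
tool_pos: [0.5264, -0.3216, 0.161]
tool_rot: [0.0, -0.059, 0.998, -0.0]
contact_force: [0.7, 0.6, -1.0]
gripper_width: 0.174
gripper_force: 78.8
```

```bash
python3 go.py .5275 -.3235 .0444 187.2; python3 - <<'E'
from h import *
b=snap("side","s8")[:,:,::-1];a=cv2.imread("pics/s3.png")
k,l=proj("side",[.527,-.323,.13]).astype(int)
A,B=[i[l-30:l+15,k-20:k+25].astype(np.float32) for i in(a,b)]
pA=proj("side",[.5283,-.3243,.14]);pB=proj("side",ctrl.sense()["tool_pos"]-[0,0,.023]);print("expected px shift",pB-pA)
for n,rr in dict(all=(0,45),handle=(5,25),blade=(27,40)).items():
    T=A[rr[0]:rr[1],8:38];y0,y1=max(rr[0]-4,0),rr[1]+4
    t=A[max(rr[0],4):rr[1]-4 if rr[1]>40 else rr[1],8:38];o=max(rr[0],4)
    s=cv2.matchTemplate(B,t,cv2.TM_SQDIFF_NORMED);_,_,mn,_=cv2.minMaxLoc(s);print(n,np.array(mn)-[8,o],s.min())
red=lambda i:(i[...,2]>90)&(i[...,2]>2.2*i[...,1])
for i in(A,B):
    yy,xx=np.nonzero(red(i));print("red centroid",xx.mean(),yy.mean(),len(xx),"top",xx[yy<yy.min()+5].mean(),"bot",xx[yy>yy.max()-5].mean())
E
```

```text
t 11.95 p [ 0.5264 -0.3216  0.161 ] ang -173.29 j [-0.55  0.24  0.28  1.61 -0.   -0.67] w 0.174 F [ 0.7  0.6 -1. ]
row [-0.08, -0.19, 11.66] [-0.05, 0.04, -0.49]
expected px shift [-1.51971134 -0.02983359]
all [-1  0] 0.049462266
handle [-1  0] 0.039541677
blade [-1  0] 0.04401946
red centroid 22.295 17.3 200 top 20.53846153846154 bot 21.53488372093023
red centroid 21.01492537313433 17.870646766169155 201 top 19.3 bot 20.07894736842105
```

The key sits unchanged in the grip. I'll lower it into the stand.

Call:
{"fn": "drive_tool", "kwargs": {
  "increments": [
    [-0.1,-0.15,3.5,0,0,-0.5],
    [-0.1,-0.15,6,0,0,-0.5],
    [-0.1,-0.15,8,0,0,-0.5],
    [-0.1,-0.15,9,0,0,-0.5],
    [-0.1,-0.15,9.5,0,0,-0.5]
  ]
}}

```text
time_s: 12.5
tool_pos: [0.5294, -0.3219, 0.0693]
tool_rot: [0.002, -0.064, 0.998, -0.002]
contact_force: [-3.9, 1.7, 36.6]
gripper_width: 0.169
gripper_force: 83.9
```

```bash
python3 go.py .5275 -.3235 .0444 187.2
```

```text
t 12.5 p [ 0.5294 -0.3219  0.0693] ang -172.61 j [-0.55  0.24  0.1   1.43  0.   -0.68] w 0.169 F [-3.9  1.7 36.6]
row [0.22, -0.13, 2.49] [-0.21, 0.27, 0.19]
```

Call:
{"fn": "drive_tool", "kwargs": {
  "increments": [
    [0,0,-1.0,0,0,0],
    [0.25,-0.15,-1.0,0,0,0],
    [0.25,-0.15,-1.0,0,0,0],
    [0.25,-0.15,-1.0,0,0,0]
  ]
}}

```text
time_s: 12.9
tool_pos: [0.5252, -0.3236, 0.0754]
tool_rot: [-0.0, -0.064, 0.998, 0.0]
contact_force: [-0.6, -0.1, -1.1]
gripper_width: 0.174
gripper_force: 78.8
```

```bash
python3 go.py .5271 -.3234 .0444 187.2; python3 - <<'E'
from fit import *
b=snap("side","s9");wood=None
p=ctrl.sense()["tool_pos"];k,l=proj("side",[.527,-.323,.08]).astype(int)
# slot of empty stand in s3: dark pixels centroid on stand top
a=cv2.imread("pics/s3.png")[:,:,::-1].astype(int)
k3,l3=proj("side",[.527,-.323,.032]).astype(int);w=a[l3-12:l3+13,k3-16:k3+17]
dk=(w[...,0]<130)&(w[...,0]>1.15*w[...,2]);print("stand exp",k3,l3);print("\n".join("".join("%4d"%v for v in r) for r in w[4:21,4:29,0]))
red_=red(b)[l-30:l+30,k-25:k+25];yy,xx=np.nonzero(red_)
u=np.array([np.cos(np.radians(7.2)),np.sin(np.radians(7.2)),0])
print("red",xx.mean()+k-25,yy.mean()+l-30,len(xx),"top",xx[yy<yy.min()+5].mean()+k-25,"bot",xx[yy>yy.max()-5].mean()+k-25,"exp grasp",proj("side",p+[0,0,.019]),proj("side",p))
p3=np.array([.5283,-.3243,.163]);print("s3 exp",proj("side",p3), k:=proj("side",[.527,-.323,.13]).astype(int))
E
```

```text
t 12.9 p [ 0.5252 -0.3236  0.0754] ang -172.63 j [-0.55  0.24  0.11  1.44  0.   -0.68] w 0.174 F [-0.6 -0.1 -1.1]
row [-0.19, -0.0, 3.1] [0.01, -0.01, 0.17]
stand exp 403 260
  27  28  35  28  30  27  36  52 110 215 247 247 246 245 245 243 240 235 233 234 233 213 121  47  26
  33  29  31  28  32  53 111 215 246 247 246 245 245 244 240 238 235 236 234 235 236 236 223 118  34
  36  32  36  38 103 213 246 247 246 245 243 240 241 238 235 236 236 235 235 236 238 239 240 233 171
  29  37  71 135 219 247 246 247 244 240 238 238 238 236 236 236 235 236 237 238 238 240 240 242 231
  49 112 220 247 247 246 244 242 239 239 238 236 236 236 235 230 213 220 233 240 240 240 239 238 236
 217 247 247 246 244 242 240 238 238 238 237 236 235 230 203 196 205 212 217 231 237 237 235 237 239
 247 246 246 243 241 241 238 238 237 236 236 231 208 183 181 201 219 213 214 215 229 237 239 242 242
 246 243 242 241 240 239 238 238 236 237 232 207 189 199 195 153 139 171 214 223 227 236 240 243 244
 243 239 240 241 240 239 237 237 231 207 184 190 190 161 131 131 135 139 174 208 227 243 244 243 245
 240 241 241 240
[... 281 characters left out ...]
1 239
 239 239 239 237 234 229 204 155 128 132 138 151 202 237 242 244 244 245 246 245 243 240 239 237 240
 241 240 236 231 229 229 231 214 166 137 156 213 237 243 244 246 247 246 244 242 239 238 238 240 242
 237 232 230 230 229 235 239 239 230 219 237 242 243 245 246 246 241 239 239 238 238 239 239 235 192
 198 230 231 232 237 239 238 240 240 242 243 245 246 246 243 240 238 237 238 240 241 238 224 190 145
 153 201 237 238 237 239 240 241 243 244 246 246 244 242 237 237 238 239 240 242 235 190 145 143 146
red 403.87209302325584 245.96511627906978 172 top 402.5 bot 403.42857142857144 exp grasp [404.9792863  242.48209105] [404.36535075 248.09793919]
s3 exp [408.58603006 220.92633035] [406 231]
```

Call:
{"fn": "drive_tool", "kwargs": {
  "increments": [
    [-0.15,0,0.4,0,0,0],
    [-0.15,0,0.8,0,0,0],
    [-0.15,0,1.1,0,0,0],
    [-0.15,0,1.1,0,0,0]
  ]
}}

```text
time_s: 13.35
tool_pos: [0.5264, -0.3234, 0.0636]
tool_rot: [-0.001, -0.064, 0.998, 0.0]
contact_force: [0.8, -0.3, 0.0]
gripper_width: 0.172
gripper_force: 78.8
```

```bash
python3 go.py .5271 -.3234 .0444 187.2; python3 -c "
from h import *
print(onz('side',(403.3,260.9),.032),ctrl.sense()['ft_torque'])"
```

```text
t 13.35 p [ 0.5264 -0.3234  0.0636] ang -172.62 j [-0.55  0.24  0.09  1.42 -0.   -0.68] w 0.172 F [ 0.8 -0.3  0. ]
row [-0.07, -0.01, 1.92] [0.05, -0.06, 0.18]
[ 0.52489562 -0.32521152  0.032     ] [-0.00286837 -0.0431952  -0.03152171]
```

No contact now, so the blade is in the mouth. I'll continue down.

Call:
{"fn": "drive_tool", "kwargs": {
  "increments": [
    [0,0,0.5,0,0,0],
    [0,0,1.0,0,0,0],
    [0,0,1.4,0,0,0],
    [0,0,1.7,0,0,0],
    [0,0,1.7,0,0,0]
  ]
}}

```text
time_s: 13.85
tool_pos: [0.5265, -0.3234, 0.0469]
tool_rot: [-0.0, -0.064, 0.998, 0.0]
contact_force: [-0.3, -0.1, -0.6]
gripper_width: 0.169
gripper_force: 78.8
```

```bash
python3 go.py .5271 -.3234 .0444 187.2
```

```text
t 13.85 p [ 0.5265 -0.3234  0.0469] ang -172.63 j [-0.55  0.24  0.06  1.39  0.   -0.68] w 0.169 F [-0.3 -0.1 -0.6]
row [-0.06, -0.0, 0.25] [0.03, -0.04, 0.17]
```

Call:
{"fn": "drive_tool", "kwargs": {
  "increments": [
    [0,0,0.15,0,0,0],
    [0,0,0.3,0,0,0],
    [0,0,0.4,0,0,0],
    [0,0,0.4,0,0,0]
  ]
}}

```text
time_s: 14.25
tool_pos: [0.527, -0.3236, 0.0446]
tool_rot: [0.001, -0.064, 0.998, -0.0]
contact_force: [-0.5, 1.2, 3.9]
gripper_width: 0.173
gripper_force: 79.6
```

Seated at the original height, with about 4 N of contact. I'll release and withdraw.

Call:
{"fn": "drive_tool", "kwargs": {
  "increments": [
    [0,0,0,0,0,0],
    [0,0,0,0,0,0],
    [0,0,0,0,0,0],
    [0,0,0,0,0,0]
  ],
  "hand": 110,
  "newtons": 20
}}

```text
time_s: 14.65
tool_pos: [0.5267, -0.3236, 0.0435]
tool_rot: [-0.0, -0.064, 0.998, 0.0]
contact_force: [0.0, -0.4, -0.3]
gripper_width: 0.568
gripper_force: 0.0
```

Call:
{"fn": "drive_tool", "kwargs": {
  "increments": [
    [0,0,-3,0,0,0],
    [0,0,-6,0,0,0],
    [0,0,-10,0,0,0],
    [0,0,-14,0,0,0],
    [0,0,-14,0,0,0]
  ]
}}

```text
time_s: 15.15
tool_pos: [0.5284, -0.3246, 0.1898]
tool_rot: [0.003, -0.064, 0.998, -0.002]
contact_force: [0.9, -1.1, -0.4]
gripper_width: 0.572
gripper_force: 0.0
```

```bash
python3 go.py; python3 - <<'E'
from fit import *
b=snap("side","s10");a=cv2.imread("pics/s1.png")[:,:,::-1]
w=(392,236,418,270)
for i in(a,b):
    m=red(i)[w[1]:w[3],w[0]:w[2]];yy,xx=np.nonzero(m);print(len(xx),xx.mean()+392,yy.mean()+236,xx.min()+392,xx.max()+392,yy.min()+236,yy.max()+236,"top",xx[yy<yy.min()+5].mean(),"bot",xx[yy>yy.max()-5].mean())
i=b[95:160,270:336].astype(int)
s7=cv2.imread("pics/s7.png")[:,:,::-1][95:160,270:336].astype(int);print("cap diff",np.abs(i-s7)[28:50,15:50].mean())
E
```

```text
t 15.15 p [ 0.5284 -0.3246  0.1898] ang -172.62 j [-0.55  0.25  0.34  1.66 -0.   -0.68] w 0.572 F [ 0.9 -1.1 -0.4]
221 404.3031674208145 252.6787330316742 398 411 243 263 top 13.911111111111111 bot 10.61111111111111
220 404.3590909090909 252.7590909090909 398 411 243 263 top 14.045454545454545 bot 10.702702702702704
cap diff 3.0428571428571427
```

The key matches its starting silhouette to within 0.1 px, and the cap hasn't moved since the lift-out.

```bash
python3 -c "
from station import ctrl
print(ctrl.hand_in())"
```

```text
the job is handed in; nothing more can be done
None
```

I turned the blue cap to its locked stop with the blade key, put the key back upright and fully home in its stand, and handed the job in at about 15 s; no verdict was returned.

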